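# Seat a throwing bat on the wheel's second pin and set the speed dial

### The arm

A 6-joint arm with a two-finger parallel gripper is mounted at the origin on the work surface. World frame = base frame: x ahead of the robot, y to its left, z up, the work surface at z = 0. Lengths are in mm, angles in rad, forces in N, time in s.
With the tool pointing down it reaches from about 250 to 725 mm from the base axis. Payload 9.7 kg.
Tool frame: the origin (TCP) lies between the finger pads; the fingertips stand r.nose_length ahead of it and the grasp point (between the pads) lies 6 mm ahead of it (r.nose_length is the distance from the TCP to the fingertips, in mm); z points along the fingers, x is the direction in which the jaws open and shut, and the axes are right-handed (so a half turn about z gives the same grasp; the last joint's range is limited). The gripper opens to 85 mm and grips with 20 to 120 N. Pads are 22 mm wide; open, the fingers measure 114 mm over their backs; the gripper's body (76 mm by 85 mm) begins 54 mm behind the grasp point. The pads swing forward as they close: fully open they stand 13 mm farther back than shut.
Start: joints at [-1.247, 0.087, 0.176, 1.66, 0, 1.571], TCP at [174.991, -521.416, 256.284] pointing down, gripper open.
Joint ranges: [-3.13, 3.13], [-0.85, 1.81], [-1.15, 1.24], [-2.2, 2.28], [-1.44, 1.52], [-3.14, 3.14]. Speed limits (rad/s): [2.22, 2.22, 2.57, 3.14, 3.14, 3.14].

### API

Orientations are given as a unit quaternion [x, y, z, w].
In Python, from station import r gives the robot as it stands.
- The arm moves only by the tool send_rows, never from a script. Its argument "rows" is a list that holds one entry, the list of rows, each a list of 7 numbers: the turn, a rotation vector about the tool's x, y, z in rad, then the shift along the tool's x, y, z in mm, then the finger opening in mm, from 0 to 85.4. In form: [[[wx, wy, wz, x, y, z, gripper], ...]]. A call has 1 to 12 rows; each row shifts and turns the commanded pose from where the row before left it, along the tool's axes as they then stand; what a row does not reach is not made up. A row lasts 1/8 s, in which the tool goes at most 62.5 mm and 10.7 degrees, less where a joint would pass 70% of its speed; a pose out of reach is approached as far as the arm can. A call is refused whole if a number of a shift passes 62.5 or a number of a turn 0.188, either way. A call with a gripper value outside its range is refused whole. The fingers move at their own pace and stop on an object; "newtons" is the grip in N (left out, the last holds). Time passes only in rows, so rows that do not move let the fingers close. It gives the time, the measured TCP pose, the force and the opening at its end, in the units of the state.
- r.get_obs(): the state, without advancing time (a new reading comes with each control period).
- r.snapshot(name): name is "side" or "top"; returns a dict with "pixels" (420x560x3 uint8, red, green, blue), "z_map" (420x560 float32, mm along the optical axis (not along the pixel's ray), 0 where there is no reading), "intrinsics" (3x3 intrinsics, pixels), "T" (4x4, takes a point from camera to world coordinates). Camera axes: x right, y up, looking along -z (the intrinsics and any distortion apply to the point x, -y, -z); pixel columns grow to the right and rows downward; lengths in mm; the calibration is good to about 2 mm. A picture is of the moment at which its call begins.
- r.finish_job(): hands the job in, once; it reports no verdict.
The state is a dict: "time_s": time; "q": joint angles; "joint_velocities": joint speeds; "tau": joint torques, N m; "tool_pos": TCP position; "tcp_rot": TCP orientation; "force": force on the tool from outside, world axes, zero at the start; "ft_torque": the same for the moment, N m; "finger_gap": opening from 0.0 (shut) to 1.0 (fully open).
Only numpy, scipy, OpenCV 4.12 (cv2) and the standard library are available. Lean on these libraries where they do the work, as an engineer would, in place of code of your own. Each camera call takes 0.05 s, during which the arm holds its last target.

### The job

Get the pottery wheel ready for throwing: the round brown bat sits on only one of the wheel head's two pins and leans on the other, so, without lifting it off that pin, gently swing it round on it, under light pressure, until its slot drops over the other pin and it lies flat and fully home on the head. Also turn the speed dial so that its white pointer is on the green mark of its scale. Leave the tools and pots around the wheel where they are.

Things in the scene. Friction and masses are not known exactly. Their poses are not given: they have to be found in the camera images.
- bat_centre (a point): Centre, half-way up, of the bat: a loose brown fibreboard disc, 200 mm diameter, 12 mm thick, 0.2 to 0.4 kg. x points from its round hole (13 mm, 65 mm from the centre) to its slot, z up from its face. Home, it is concentric with the wheel head, this point 6 mm above the head's face, its rim overhanging the head's edge by 10 mm all round, where it can be pushed.
- bat_slot (a point): Centre, half-way up, of the bat's slot (13 mm wide, 18 mm long along the bat's x, 65 mm from the bat's centre). It must drop over the free pin. At the start the bat leans about 4 degrees on top of that pin, turned 12 to 26 degrees counter-clockwise (from above) about the pivot pin from where it fits, so its centre is 13 to 29 mm off the wheel's centre.
- head_centre (a point): Centre of the top face of the wheel head: aluminium disc, 180 mm diameter, 22 mm thick, face 190 mm above the table, in a cream round splash pan (inner radius 180 mm, rim 8 mm above the face, floor 55 mm below it; the space between head and pan wall is open). x points from the pivot pin to the free pin, z up. Its drive holds it: it turns only above about 3 N m.
- pin_pivot (a point): Domed top of the brass pin in the bat's round hole: 9.5 mm diameter, 10 mm above the head's face, 65 mm from the head's centre. The bat pivots on it; it can be seen down the hole.
- pin_free (a point): Domed top of the other, equal pin, opposite the first and 130 mm from it; hidden under the bat at the start.
- dial_grip (a point): Point on the vertical axis of the speed dial, at the height to grip: grey knob with a bar grip 48 mm long, 14 mm wide, its top 11 mm above this point, the console's top 31 mm below. It stands on the console right of the pan, in a black 92 mm plate with eleven marks over 270 degrees, the fifth wide and green. x runs along the bar to the end with the white pointer; z up.
- green_mark (a point): The green mark on the scale, 37 mm from the dial's axis. The pointer has to point at it.
- speed_dial (a joint): Angle of the speed dial in rad, growing clockwise from above: 0 at the first mark, 4.71 at the last, 1.885 with the pointer on the green mark. Starts at 2.5 to 3.9, so it is turned back counter-clockwise by 0.6 to 2.0 rad. Friction 0.05 N m; stays where it is left. The wheel is switched off: nothing turns by itself.
- rib: Bystander: wooden kidney rib, 88 x 52 x 6 mm, lying on the console at its end nearest the robot; origin at the centre of its underside.
- loop_tool: Bystander: trimming tool with wooden handle and wire loop, 170 mm long, on the table right of the wheel.
- water_bowl: Bystander: blue bowl, 150 mm wide, 70 mm high, on the table left of the wheel; origin under its centre.
- mug: Bystander: unglazed mug, 92 mm high, on the table at the right.
- cup: Bystander: unglazed cup, 80 mm high, 76 mm wide, on the table right of the wheel.
- sprayer: Bystander: yellow bottle, 170 mm high, on the table left of the wheel.
- wood_knife: Bystander: flat wooden modelling knife, 190 mm long, on the table left of the wheel.
- bat: The bat itself; origin at the underside, in the middle of its round hole, axes as for bat_centre. Rim and fingertips grip each other well, so the rim is best pushed along an arc about the pivot pin; pushed straight at the wheel's centre it jams on that pin. Handle it gently: under 40 N.
Not all that is in view belongs to the job. What is meant by the bat is not blue, and is the larger of those in its own colour.

How it is judged:
By the outcome, as a careful person would: the job done as asked, in the order asked, and still so for the second after the job is handed in, with the robot touching nothing.
It also fails if it takes over 69 s, if anything falls off the work surface, if the arm or the gripper's body presses on something with over 40 N, if the wrist force passes 120 N, or if a joint passes its speed limit or range.

## Working session

There is one attempt and no reset: what is moved stays moved. The work goes in short steps, Python scripts to look and compute and a tool call to move; the robot and the scene stay as the last step left them, time stands still between calls to the robot, and variables do not carry over. Pictures are saved under pics/ and viewed, and the job is handed in when it is done.

Besides the shell and the picture viewer there is one more tool, called after "Emit:" as a command line: name --argument value ..., lists and objects as JSON in quotes. send_rows: Moves the arm, as the interface text tells. Its arguments: {"type":"object","properties":{"rows":{"type":"array","items":{"type":"array","items":{"type":"array","items":{"type":"number"}}}},"newtons":{"type":"number"}},"required":["rows"]}

```bash
ls; mkdir -p pics
python3 - <<'E'
from station import r
import cv2,numpy as np
o=r.get_obs()
for k,v in o.items(): print(k,v)
print(r.nose_length)
for n in ("side","top"):
    s=r.snapshot(n); np.savez(f"{n}0.npz",**s)
    cv2.imwrite(f"pics/{n}0.png",cv2.cvtColor(s["pixels"],cv2.COLOR_RGB2BGR)); print(s["intrinsics"],s["T"],[k for k in s])
E
```

```text
pics
time_s 0.0
q [-1.24701362e+00  8.74359856e-02  1.75141784e-01  1.65976538e+00
  1.06244191e-05  1.57080039e+00]
joint_velocities [-0.00132027 -0.00229751 -0.00158951  0.00145683 -0.00183908  0.00062386]
tau [ 2.94137899e-03 -5.20390785e+01  4.64808333e+01  1.62711809e-02
  3.01927366e-05  1.83520228e-05]
tool_pos [ 174.92998923 -521.24797764  255.6002004 ]
tcp_rot [ 8.11834525e-01 -5.83887237e-01 -5.09677083e-04 -3.73110000e-04]
force [-0.24991922  0.97777687 -0.62716102]
ft_torque [ 0.01336963  0.0244926  -0.00249928]
finger_gap 0.9966590276880656
25.0
[[475.29671881   0.         284.30387286]
 [  0.         475.29671881 213.49072621]
 [  0.           0.           1.        ]] [[ 9.80882215e-01  1.37122025e-01 -1.38085588e-01  2.51056248e+02]
 [-1.93315204e-01  6.05106798e-01 -7.72317937e-01 -1.13968857e+03]
 [-2.23452715e-02  7.84246972e-01  6.20046269e-01  1.02386805e+03]
 [ 0.00000000e+00  0.00000000e+00  0.00000000e+00  1.00000000e+00]] ['pixels', 'z_map', 'intrinsics', 'T']
[[546.54729747   0.         280.97699685]
 [  0.         546.54729747 203.52814318]
 [  0.           0.           1.        ]] [[-1.48458930e-02  9.85585181e-01 -1.68527296e-01  1.38914970e+02]
 [-9.99879335e-01 -1.38624677e-02  7.01048994e-03 -2.39198841e+01]
 [ 4.57323081e-03  1.68611038e-01  9.85672057e-01  1.93125824e+03]
 [ 0.00000000e+00  0.00000000e+00  0.00000000e+00  1.00000000e+00]] ['pixels', 'z_map', 'intrinsics', 'T']
```

View pics/side0.png

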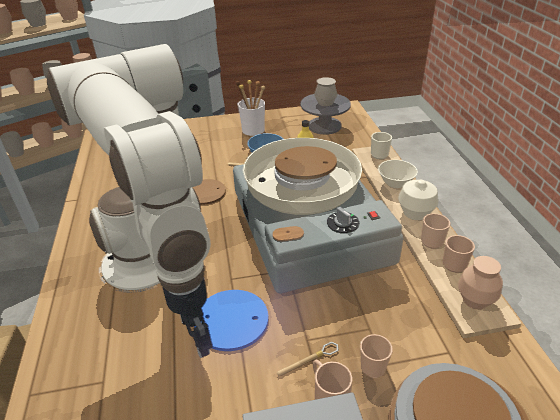

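View pics/top0.png

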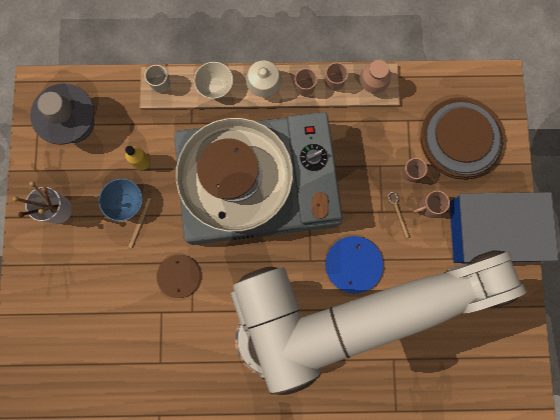

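The wheel is around top-view px (235,175), with the bat at (228,168) and the dial at (313,157). The blue disc, the small brown disc at (179,275) and the bat on the far grey wheel are decoys. I'll zoom in next.

```bash
cat > h.py <<'E'
import numpy as np,cv2
def ray(s,u,v):
    K,T=s["intrinsics"],s["T"]
    d=np.array([(u-K[0,2])/K[0,0],-(v-K[1,2])/K[1,1],-1.0])
    return T[:3,3],T[:3,:3]@d
def onz(s,u,v,z):
    o,d=ray(s,u,v); return o+d*(z-o[2])/d[2]
def dep(s,u,v):
    o,d=ray(s,u,v); return o+d*s["z_map"][int(round(v)),int(round(u))]
def proj(s,p):
    K,T=s["intrinsics"],s["T"]; c=T[:3,:3].T@(np.asarray(p)-T[:3,3])
    return np.array([K[0,2]+K[0,0]*c[0]/-c[2],K[1,2]-K[1,1]*c[1]/-c[2]])
def crop(s,u0,v0,u1,v1,k,name):
    im=cv2.cvtColor(s["pixels"],cv2.COLOR_RGB2BGR)[v0:v1,u0:u1]
    cv2.imwrite(name,cv2.resize(im,None,fx=k,fy=k,interpolation=cv2.INTER_CUBIC))
def pts(s,mask):
    v,u=np.nonzero(mask); z=s["z_map"][v,u]; ok=z>0; u,v,z=u[ok],v[ok],z[ok]
    K,T=s["intrinsics"],s["T"]
    c=np.c_[(u-K[0,2])/K[0,0]*z,-(v-K[1,2])/K[1,1]*z,-z]
    return c@T[:3,:3].T+T[:3,3],u,v
E
python3 - <<'E'
import numpy as np
from h import *
t=dict(np.load("top0.npz"));s=dict(np.load("side0.npz"))
crop(t,170,105,350,245,4,"pics/tz.png"); crop(s,230,125,410,265,4,"pics/sz.png")
E
```

```text
(no output)
```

View pics/tz.png

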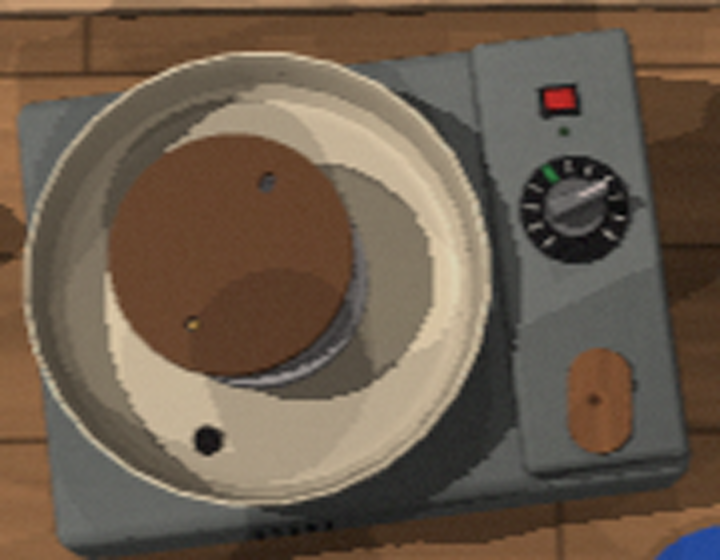

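View pics/sz.png

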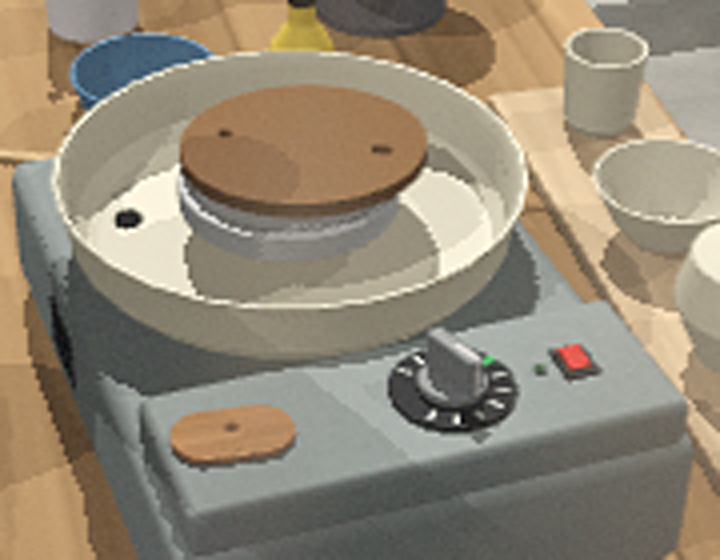

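The pivot hole, with brass showing, is at zoom px (192,323), i.e. full (218,186). The slot is at (266,181), i.e. (236.5,150). The green mark is at (550,173) and the pointer tip at about (605,182). Now I'll measure them in 3D.

```bash
cat > meas.py <<'E'
import numpy as np,cv2
from h import *
def batmask(im,box):
    hsv=cv2.cvtColor(im,cv2.COLOR_RGB2HSV); u0,v0,u1,v1=box
    m=((hsv[...,0]>4)&(hsv[...,0]<16)&(hsv[...,1]>105)).astype(np.uint8)
    b=np.zeros_like(m); b[v0:v1,u0:u1]=m[v0:v1,u0:u1]
    n,l,st,_=cv2.connectedComponentsWithStats(b); k=1+np.argmax(st[1:,4]); return (l==k).astype(np.uint8)
def bat(t,box):
    m=batmask(t["pixels"],box)
    c,_=cv2.findContours(m,cv2.RETR_CCOMP,cv2.CHAIN_APPROX_NONE); c=sorted(c,key=cv2.contourArea)
    e=cv2.fitEllipse(c[-1])
    P,u,v=pts(t,cv2.erode(m,np.ones((3,3))))
    A=np.c_[P[:,:2],np.ones(len(P))]; pl,*_=np.linalg.lstsq(A,P[:,2],rcond=None)
    res=P[:,2]-A@pl; ok=abs(res)<6; pl,*_=np.linalg.lstsq(A[ok],P[ok,2],rcond=None)
    return m,e,pl,[cv2.moments(x) and (x[:,0].mean(0),len(x)) for x in c[:-1]]
def onplane(s,u,v,pl):
    o,d=ray(s,u,v); k=(pl[0]*o[0]+pl[1]*o[1]+pl[2]-o[2])/(d[2]-pl[0]*d[0]-pl[1]*d[1]); return o+k*d
E
python3 - <<'E'
from meas import *
np.set_printoptions(precision=1,suppress=True)
t=dict(np.load("top0.npz"));s=dict(np.load("side0.npz"))
for n,S,box in(("top",t,(185,125,275,210)),("side",s,(265,140,345,190))):
    m,e,pl,hs=bat(S,box)
    c=onplane(S,*e[0],pl); print(n,"ell",e,"plane tilt",np.degrees(np.arctan(np.hypot(*pl[:2]))),pl[:2]*57.3,"centre top",c, m.sum())
    P,_,_=pts(S,m); 
    ct=cv2.findContours(m,0,1)[0]
    for h,k in hs: print("  hole",h,k,onplane(S,*h,pl))
    q=max(ct,key=cv2.contourArea)[:,0]; Q=np.array([onplane(S,*x,pl) for x in q]); print(" rad",np.percentile(np.hypot(*(Q-c)[:,:2].T),[5,50,95]))
# pan rim from depth
for n,S,box in(("top",t,(170,110,300,235)),("side",s,(235,130,370,215))):
    u0,v0,u1,v1=box; mm=np.zeros(S["z_map"].shape,np.uint8); mm[v0:v1,u0:u1]=1
    P,u,v=pts(S,mm); hsv=cv2.cvtColor(S["pixels"],cv2.COLOR_RGB2HSV)[v,u]
    k=(P[:,2]>192)&(P[:,2]<204)&(hsv[:,1]<70); Q=P[k]
    for _ in range(5):
        A=np.c_[2*Q[:,:2],np.ones(len(Q))]; x,*_=np.linalg.lstsq(A,(Q[:,:2]**2).sum(1),rcond=None)
        R=np.sqrt(x[2]+x[0]**2+x[1]**2); d=np.hypot(*(Q[:,:2]-x[:2]).T)-R; Q=Q[abs(d)<12]
    print(n,"pan",x[:2],R,len(Q),Q[:,2].mean())
    k=(P[:,2]>120)&(P[:,2]<150); print("floor",np.median(P[k,2]))
# dial
print("consoletop",[dep(t,*p) for p in((310,185),(300,135),(330,195))],[dep(s,*p) for p in((330,245),(365,205))])
E
```

```text
top ell ((227.26022338867188, 168.2647247314453), (59.250328063964844, 60.21910095214844), 62.0542106628418) plane tilt 3.84781613656112 [-0.  -3.9] centre top [551.8 135.8 207.2] 2863
  hole [217.8 185.7] 11 [495.  166.3 205.2]
  hole [236.5 150.5] 14 [610.2 105.7 209.2]
 rad [ 95.7  98.1 100.6]
side ell ((305.5446472167969, 161.3218536376953), (28.991064071655273, 63.389461517333984), 88.8622817993164) plane tilt 3.957759061114057 [ 0.5 -3.9] centre top [551.8 127.7 207.1] 1415
  hole [288. 174.] 4 [481.1  62.8 211. ]
  hole [315. 173.] 4 [562.7  46.8 212.7]
  hole [311. 173.] 4 [550.8  50.1 212.4]
  hole [295. 173.] 4 [503.3  63.1 211.1]
  hole [285. 173.] 4 [473.4  71.3 210.3]
  hole [326. 172.] 4 [596.8  43.9 213.2]
  hole [312. 172.] 4 [555.3  55.3 212.1]
  hole [296. 172.] 4 [507.6  68.4 210.8]
  hole [294. 172.] 4 [501.6  70.  210.7]
  hole [328. 171.] 4 [604.4  48.2 213. ]
  hole [319. 171.] 4 [577.6  55.6 212.3]
  hole [330. 170.] 4 [612.   52.6 212.7]
  hole [296. 170.] 4 [510.2  80.6 210. ]
  hole [293. 170.] 4 [501.2  83.1 209.8]
  hole [314. 169.] 4 [565.8  71.9 211.1]

[... 1247 characters left out ...]
] 4 [555.2 208.9 201.5]
  hole [301.  171.5] 6 [523.2  67.3 211. ]
  hole [310.5 170. ] 6 [553.8  68.6 211.2]
  hole [300.  166.5] 6 [527.2  99.2 208.9]
  hole [303.  165.5] 6 [537.7 102.9 208.7]
  hole [304.5 162. ] 6 [547.5 124.2 207.3]
  hole [307.  173.5] 8 [538.3  50.3 212.3]
  hole [302.4 168.9] 16 [531.1  81.9 210.1]
 rad [ 81.6 100.  105.7]
top pan [537.7 117.5] 183.82452720584433 370 196.7535759104048
floor 134.50098681010832
side pan [536.9 113.1] 185.72909841719192 565 196.04030183680578
floor 134.28760809706114
consoletop [array([ 501.6, -133.1,  164.9]), array([ 673.7, -103.8,  162.5]), array([ 465., -197.,  176.])] [array([ 538.5, -220.9,  155.9]), array([683.3, -83.6, 165.5])]
```

Run:
```python
from meas import *
np.set_printoptions(precision=1,suppress=True)
t=dict(np.load("top0.npz"));s=dict(np.load("side0.npz"))
for n,S,box in(("top",t,(295,140,335,175)),("side",s,(320,200,368,240))):
    u0,v0,u1,v1=box; im=S["pixels"]; hsv=cv2.cvtColor(im,cv2.COLOR_RGB2HSV)
    b=np.zeros(im.shape[:2],np.uint8); b[v0:v1,u0:u1]=1
    blk=((hsv[...,2]<60)&(b>0)).astype(np.uint8)
    ys,xs=np.nonzero(blk); hull=cv2.convexHull(np.c_[xs,ys].astype(np.int32))
    blk2=cv2.morphologyEx(blk,cv2.MORPH_OPEN,np.ones((2,2))); 
    e=cv2.fitEllipse(hull); print(n,"plate",e,cv2.minEnclosingCircle(hull))
    g=((hsv[...,0]>45)&(hsv[...,0]<85)&(hsv[...,1]>90)&(b>0)); gy,gx=np.nonzero(g); print(" green",gx.mean(),gy.mean(),g.sum(), sorted(zip(gx,gy)))
    P,u,v=pts(S,b); print(" z pct",np.percentile(P[:,2],[5,25,50,75,90,95,99])); 
    for zc in(160,165): print(zc,onz(S,*e[0],zc),"green",onz(S,gx.mean(),gy.mean(),zc))
    k=P[:,2]>P[:,2].max()-14; print(" top pts",k.sum(),P[k].mean(0), np.c_[u,v][k].mean(0))
    w=P[k]-P[k].mean(0); U,s_,V=np.linalg.svd(w[:,:2]); print(" bar dir",np.degrees(np.arctan2(V[0,1],V[0,0])),s_)
crop(t,292,135,337,180,14,"pics/td.png"); crop(s,320,195,370,240,14,"pics/sd.png")
```

```text
top plate ((314.6971130371094, 157.34030151367188), (28.24277114868164, 48.906768798828125), 63.43326950073242) ((313.0, 157.5), 24.4183292388916)
 green 308.125 148.625 16 [(np.int64(305), np.int64(147)), (np.int64(306), np.int64(146)), (np.int64(306), np.int64(147)), (np.int64(306), np.int64(148)), (np.int64(306), np.int64(149)), (np.int64(307), np.int64(146)), (np.int64(307), np.int64(147)), (np.int64(307), np.int64(148)), (np.int64(307), np.int64(149)), (np.int64(307), np.int64(150)), (np.int64(308), np.int64(147)), (np.int64(308), np.int64(148)), (np.int64(308), np.int64(149)), (np.int64(308), np.int64(150)), (np.int64(309), np.int64(149)), (np.int64(325), np.int64(158))]
 z pct [155.3 163.6 167.4 171.5 177.6 192.1 210.3]
160 [ 596.5 -151.4  160. ] green [ 626.8 -130.1  160. ]
165 [ 595.2 -151.   165. ] green [ 625.5 -129.8  165. ]
 top pts 64 [ 595.2 -144.6  207.4] [313.6 154.1]
 bar dir -64.56366319586313 [110.1  33.9]
side plate ((341.53619384765625, 222.51145935058594), (19.64349365234375, 30.716096878051758), 99.72614288330078) ((341.5, 225.5), 14.714038848876953)
 green 351.4 214.8 5 [(np.int64(351), np.int64(214)), (np.int64(351), np.int64(215)), (np.int64(351), np.int64(216)), (np.int64(352), np.int64(214)), (np.int64(352), np.int64(215))]
 z pct [130.5 163.4 165.8 169.1 180.7 195.5 207.7]
160 [ 594.6 -140.4  160. ] green [ 632.6 -112.8  160. ]
165 [ 592.6 -146.2  165. ] green [ 630.4 -118.8  165. ]
 top pts 89 [ 593.6 -147.5  204.1] [342.8 211.9]
 bar dir -62.22757613859945 [200.4  37.9]
```

View pics/td.png

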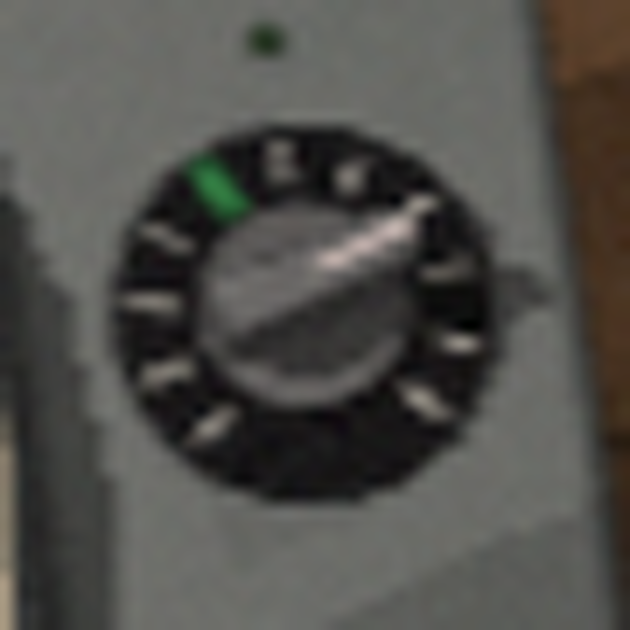

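View pics/sd.png

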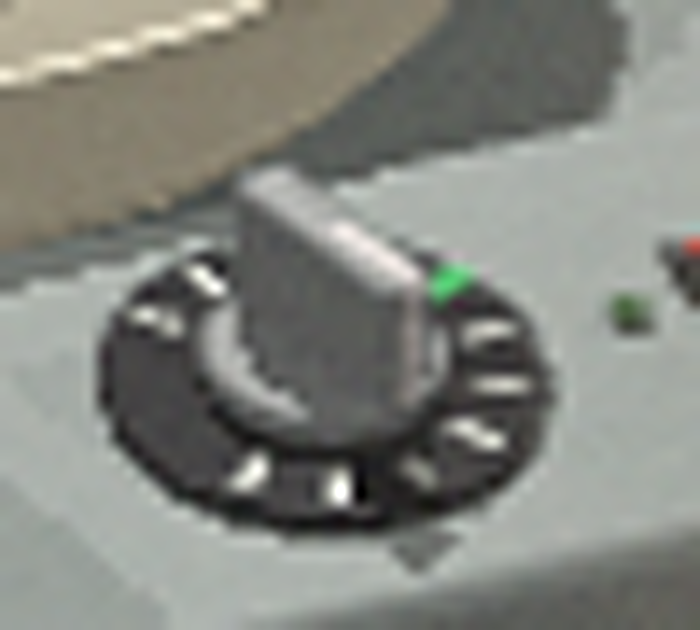

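The bat's geometry checks out: hole to slot is 130 mm, the tilt is 3.9°, and pivot to pan centre is 65.8 mm. The bat needs about 21° clockwise. The dial needs about 96° counter-clockwise, done after the bat. First I'll bring the arm over the gap on the +y side of the rim.

Emit:
send_rows --rows '[[[0, 0, 0, -10, -12, -30, 0], [0, 0, 0, -30, -36, -14, 0], [0, 0, 0, -37, -41, 0, 0], [0, 0, 0, -37, -41, 0, 0], [0, 0, 0, -37, -41, 0, 0], [0, 0, 0, -37, -41, 0, 0], [0, 0, 0, -37, -41, 0, 0], [0, 0, 0, -37, -41, 0, 0], [0, 0, 0, -37, -41, 0, 0], [0, 0, 0, -37, -41, 0, 0], [0, 0, 0, -37, -41, 0, 0], [0, 0, 0, -37, -41, 0, 0]]]' --newtons 40

```text
time_s: 1.6
tool_pos: [479.3, 14.8, 300.1]
tcp_rot: [0.812, -0.584, 0.0, 0.0]
force: [1.1, 0.0, -0.1]
finger_gap: -0.003
```

Emit:
send_rows --rows '[[[0, 0, 0, -36, -40, 0, 0], [0, 0, 0, -36, -40, 0, 0], [0, 0, 0, -36, -40, 0, 0], [0, 0, 0, -36, -40, 0, 0], [0, 0, 0, -36, -40, 0, 0], [0, 0, -0.185, 0, 0, 0, 0], [0, 0, -0.185, 0, 0, 0, 0], [0, 0, -0.185, 0, 0, 0, 0], [0, 0, -0.185, 0, 0, 0, 0], [0, 0, -0.185, 0, 0, 0, 0], [0, 0, -0.185, 0, 0, 0, 0], [0, 0, -0.185, 0, 0, 0, 0]]]'

```text
time_s: 3.1
tool_pos: [616.8, 231.3, 299.8]
tcp_rot: [0.999, 0.042, -0.002, -0.006]
force: [-0.7, -0.4, 0.4]
finger_gap: -0.001
```

Emit:
send_rows --rows '[[[0, 0, -0.185, 0, 0, 0, 0], [0, 0, -0.185, 0, 0, 0, 0], [0, 0, -0.185, 0, 0, 0, 0], [0, 0, -0.185, 0, 0, 0, 0], [0, 0, -0.185, 0, 0, 0, 0], [0, 0, -0.11, 0, 0, 0, 0], [0, 0, 0, 0, 0, 0, 0]]]'

```text
time_s: 3.98
tool_pos: [616.8, 231.3, 299.9]
tcp_rot: [0.849, 0.528, 0.001, -0.006]
force: [-0.7, 0.2, 0.4]
finger_gap: -0.002
```

Run:
```python
from station import r
from meas import *
np.set_printoptions(precision=2,suppress=True)
o=r.get_obs(); print(o["tool_pos"],o["tcp_rot"],o["q"],o["time_s"]); x,y=o["tcp_rot"][:2]; print("theta",np.degrees(np.arctan2(2*x*y,x*x-y*y)))
t=r.snapshot("top");np.savez("top1.npz",**t);crop(t,150,80,330,230,4,"pics/t1.png")
t=r.snapshot("side");np.savez("side1.npz",**t);crop(t,220,60,400,210,4,"pics/s1.png")
```

```text
[616.78 231.29 299.86] [ 0.85  0.53  0.   -0.01] [0.35 0.4  0.64 1.81 0.01 0.81] 3.975
theta 63.77606626105547
```

View pics/t1.png

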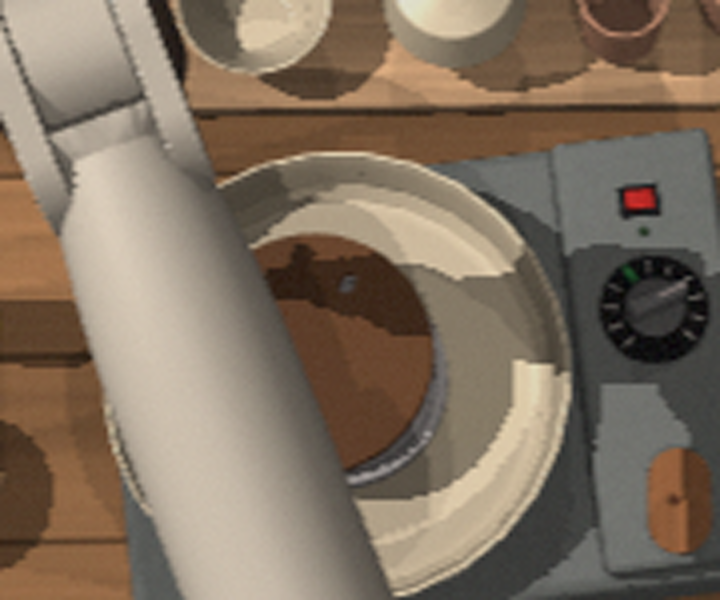

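View pics/s1.png

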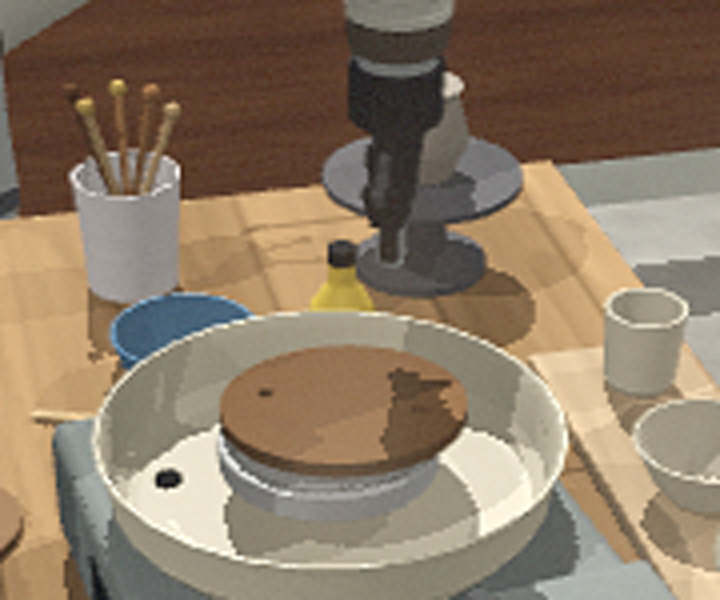

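Run:
```python
from meas import *
np.set_printoptions(precision=2,suppress=True)
t=dict(np.load("top0.npz"));s=dict(np.load("side0.npz"));s1=dict(np.load("side1.npz"))
print("tip proj",proj(s1,(616.8,231.3,275)))
d=lambda a,b:print(a,b)
# dial centre two views
print("dial top",onz(t,313.3,156.8,166),"side",onz(s,342.6,222,166))
print("hole top",onz(t,217.8,185.7,205),"side hole", [onz(s,230+225/4-.4,125+133/4-.4,205)],"slot side",onz(s,230+381/4-.4,125+149/4-.4,210),"top",onz(t,236.5,150.5,210))
```

```text
tip proj [317.66 125.16]
dial top [ 596.9  -146.32  166.  ] side [ 595.83 -145.84  166.  ]
hole top [495.17 166.39 205.  ] side hole [array([494.91, 166.2 , 205.  ])] slot side [609.9  106.06 210.  ] top [609.95 105.68 210.  ]
```

Both views agree to within 1 mm on the hole, the slot and the dial. I'll align and go down into the gap.

Emit:
send_rows --rows '[[[0, 0, 0, 14, -12, 0, 0], [0, 0, 0, 0, 0, 30, 0], [0, 0, 0, 0, 0, 30, 0], [0, 0, 0, 0, 0, 20, 0], [0, 0, 0, 0, 0, 13, 0], [0, 0, 0, 0, 0, 0, 0]]]'

```text
time_s: 4.82
tool_pos: [611.4, 250.7, 206.9]
tcp_rot: [0.849, 0.529, 0.001, -0.006]
force: [-0.7, -0.4, -0.3]
finger_gap: 0.002
```

Run:
```python
from station import r
from meas import *
t=r.snapshot("side");crop(t,220,60,400,210,4,"pics/s2.png"); print(r.get_obs()["force"])
```

```text
[-0.10337739  0.11584262  0.68860482]
```

View pics/s2.png

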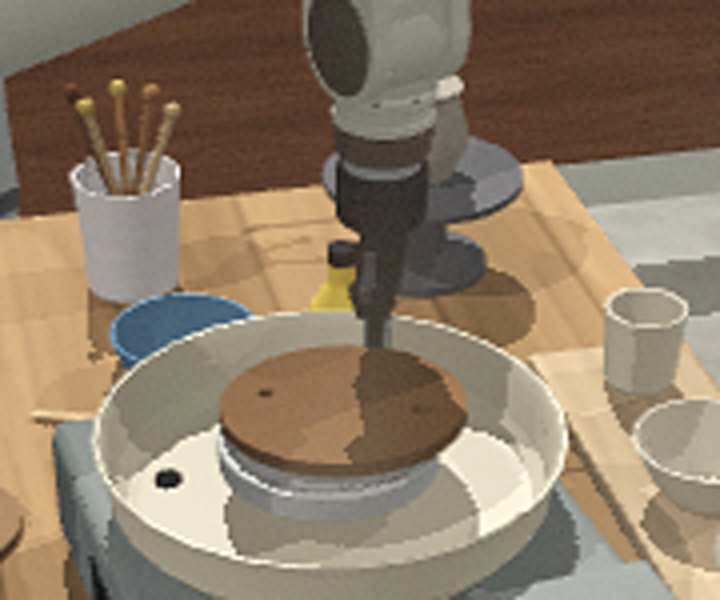

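The finger stands in the gap behind the rim, with the tip around (378,345) in the zoom. I'll approach gently until it touches.

Emit:
send_rows --rows '[[[0, 0, 0, -4, 0, 0, 0], [0, 0, 0, -4, 0, 0, 0], [0, 0, 0, -2, 0, 0, 0], [0, 0, 0, 0, 0, 0, 0]]]'

```text
time_s: 5.38
tool_pos: [607.4, 241.0, 207.8]
tcp_rot: [0.849, 0.528, 0.001, -0.006]
force: [0.2, -0.5, 0.6]
finger_gap: 0.005
```

Emit:
send_rows --rows '[[[0, 0, 0, -1.5, 0, 0, 0], [0, 0, 0, -1.5, 0, 0, 0], [0, 0, 0, 0, 0, 0, 0]]]'

```text
time_s: 5.75
tool_pos: [606.1, 238.6, 207.6]
tcp_rot: [0.849, 0.529, 0.001, -0.006]
force: [-0.1, 1.5, -0.6]
finger_gap: 0.004
```

Emit:
send_rows --rows '[[[0, 0, 0, -1, 0, 0, 0], [0, 0, 0.0175, -1.3, 2, 0, 0], [0, 0, 0.0175, -1.3, 2, 0, 0], [0, 0, 0.0175, -1.3, 2, 0, 0], [0, 0, 0.0175, -1.3, 2, 0, 0], [0, 0, 0, 0, 0, 0, 0]]]'

```text
time_s: 6.5
tool_pos: [610.5, 229.0, 207.4]
tcp_rot: [0.867, 0.498, 0.001, -0.006]
force: [0.6, 1.9, 0.3]
finger_gap: -0.001
```

Run:
```python
from station import r
from meas import *
t=r.snapshot("side");np.savez("side3.npz",**t);crop(t,220,60,400,210,4,"pics/s3.png"); print(r.get_obs()["force"])
```

```text
[0.84120444 0.8356512  0.97998659]
```

View pics/s3.png

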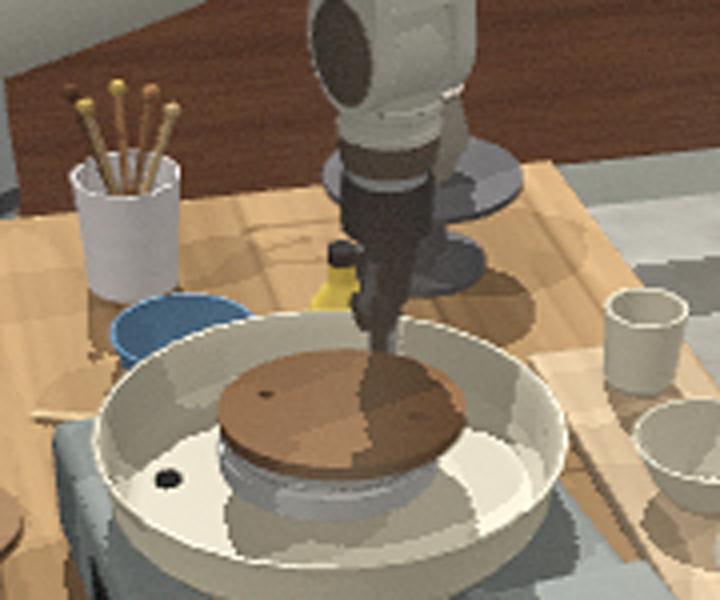

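The bat is turning: the slot went from (421,409) to (415,414) in the zoom, the pivot hole is unmoved at (265,394), and the force is about 2 N. I'll continue on the arc.

Emit:
send_rows --rows '[[[0, 0, 0.0175, -1.3, 2, 0, 0], [0, 0, 0.0175, -1.3, 2, 0, 0], [0, 0, 0.0175, -1.3, 2, 0, 0], [0, 0, 0.0175, -1.3, 2, 0, 0], [0, 0, 0.0175, -1.3, 2, 0, 0], [0, 0, 0.0175, -1.3, 2, 0, 0], [0, 0, 0.0175, -1.3, 2, 0, 0], [0, 0, 0.0175, -1.3, 2, 0, 0], [0, 0, 0, 0, 0, 0, 0]]]'

```text
time_s: 7.68
tool_pos: [618.0, 211.5, 207.2]
tcp_rot: [0.9, 0.436, 0.001, -0.006]
force: [1.4, 1.8, 1.9]
finger_gap: 0.002
```

```bash
cat > look.py <<'E'
import sys
from station import r
from meas import *
np.set_printoptions(precision=2,suppress=True)
k=sys.argv[1]
t=r.snapshot("side");np.savez(f"side{k}.npz",**t);crop(t,220,60,400,210,4,f"pics/s{k}.png"); o=r.get_obs();print(o["force"],o["ft_torque"])
hsv=cv2.cvtColor(t["pixels"],cv2.COLOR_RGB2HSV)
m=np.zeros(hsv.shape[:2],np.uint8);m[140:185,270:345]=((hsv[...,0]>4)&(hsv[...,0]<18)&(hsv[...,1]>90)&(hsv[...,2]>55))[140:185,270:345]
P,u,v=pts(t,cv2.erode(m,np.ones((3,3))));P=P[(P[:,2]>185)&(P[:,2]<225)]
for _ in range(3):
    A=np.c_[P[:,:2],np.ones(len(P))];pl,*_=np.linalg.lstsq(A,P[:,2],rcond=None);e=P[:,2]-A@pl;P=P[abs(e)<6]
print("tilt deg",pl[:2]*57.3,"z at head centre",pl[0]*538+pl[1]*117+pl[2],len(P))
E
python3 look.py 4
```

```text
[1.79 1.62 2.22] [ 0.19 -0.31  0.03]
tilt deg [-1.19 -4.13] z at head centre 208.28476204961288 1353
```

View pics/s4.png

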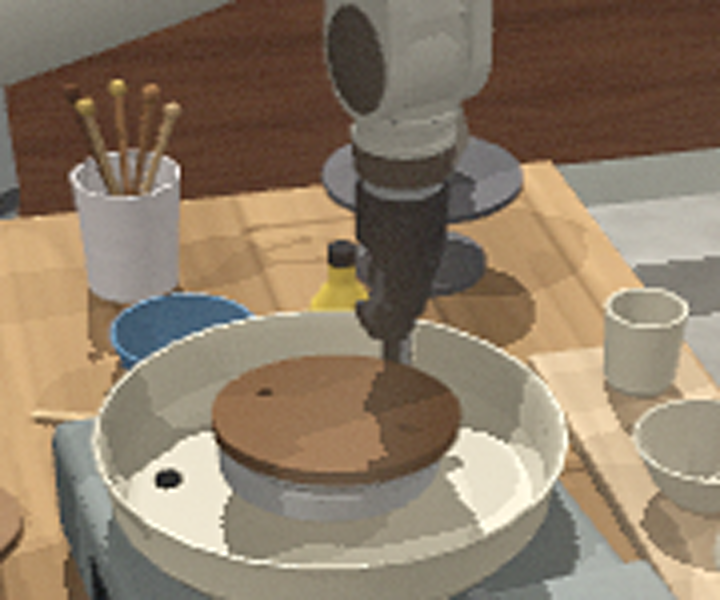

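Run:
```python
from meas import *
s=dict(np.load("side4.npz"))
a=onz(s,285.85,157.85,205);b=onz(s,320.35,166.35,210);print(a,b,np.hypot(*(b-a)[:2]),np.degrees(np.arctan2(b[1]-a[1],b[0]-a[0])))
crop(s,265,140,345,185,10,"pics/s4z.png")
```

```text
[494.9114485 166.2047611 205.       ] [589.30874647  83.71029414 210.        ] 125.36421715541135 -41.150439901774
```

View pics/s4z.png

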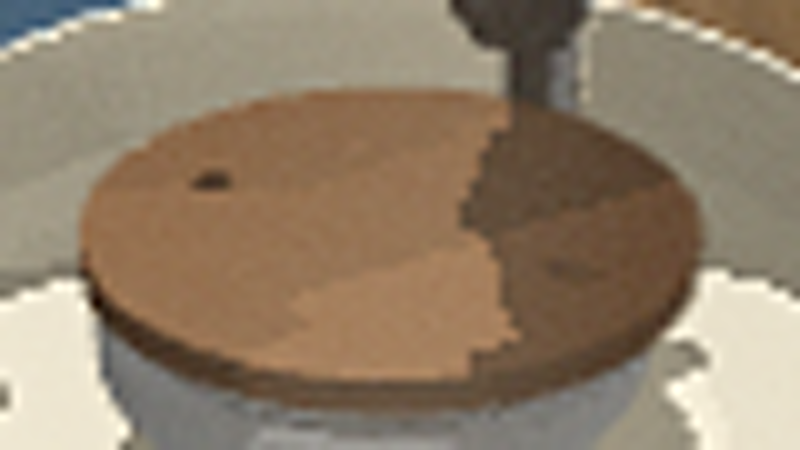

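The slot is at (577,270) in the zoom, a bearing of about -40° against a target near -49°. I'll continue more slowly.

Emit:
send_rows --rows '[[[0, 0, 0.0175, -1.3, 2, 0, 0], [0, 0, 0.0175, -1.3, 2, 0, 0], [0, 0, 0.0175, -1.3, 2, 0, 0], [0, 0, 0.0175, -1.3, 2, 0, 0], [0, 0, 0.0175, -1.3, 2, 0, 0], [0, 0, 0, 0, 0, 0, 0]]]'

```text
time_s: 8.48
tool_pos: [621.5, 200.0, 207.1]
tcp_rot: [0.918, 0.397, 0.0, -0.006]
force: [2.1, 2.8, 2.8]
finger_gap: -0.001
```

Emit:
send_rows --rows '[[[0, 0, 0.0088, -0.7, 1, 0, 0], [0, 0, 0.0088, -0.7, 1, 0, 0], [0, 0, 0.0088, -0.7, 1, 0, 0], [0, 0, 0, 0, 0, 0, 0]]]'

```text
time_s: 8.98
tool_pos: [622.2, 196.7, 207.1]
tcp_rot: [0.923, 0.385, 0.0, -0.006]
force: [3.7, 2.8, 4.3]
finger_gap: -0.004
```

```bash
python3 look.py 5; python3 -c "
from meas import *
s=dict(np.load('side5.npz'));crop(s,265,140,345,185,10,'pics/s5z.png')"
```

```text
[3.5  2.37 2.95] [ 0.5  -0.65  0.07]
tilt deg [-1.23 -3.98] z at head centre 208.24937932697776 1383
```

View pics/s5z.png

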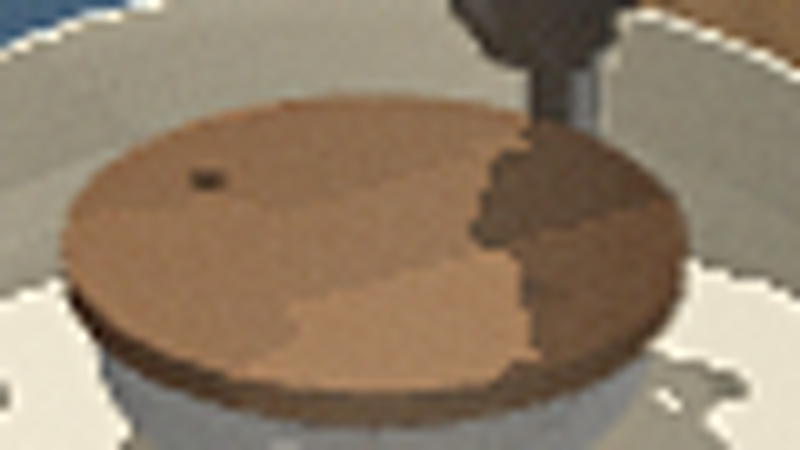

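Run:
```python
from meas import *
for k,c in((4,(390,236)),(5,(375,243))):
    s=dict(np.load(f"side{k}.npz"))
    a=np.array([495,166.3]);b=onz(s,265+c[0]/10-.45,140+c[1]/10-.45,208);print(b,np.hypot(*(b[:2]-a)),np.degrees(np.arctan2(b[1]-a[1],b[0]-a[0])))
im=s["pixels"][150:182,310:345].astype(float); g=np.clip((im-30)*3,0,255).astype(np.uint8)
cv2.imwrite("pics/s5c.png",cv2.resize(g[...,::-1],None,fx=18,fy=18,interpolation=cv2.INTER_CUBIC))
```

```text
[542.77838239 117.09986399 208.        ] 68.58153692653262 -45.83992463230998
[537.19975843 114.14552206 208.        ] 67.08881561795258 -51.022635699893044
```

View pics/s5c.png

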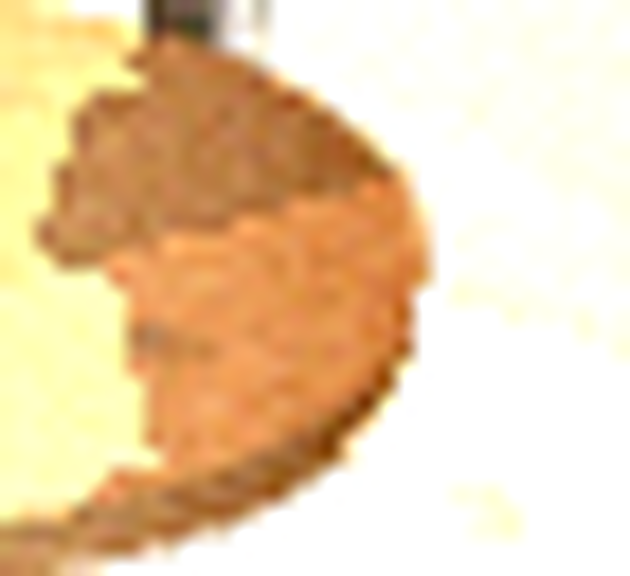

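Emit:
send_rows --rows '[[[0, 0, 0.0088, -0.7, 1, 0, 0], [0, 0, 0.0088, -0.7, 1, 0, 0], [0, 0, 0, 0, 0, 0, 0]]]'

```text
time_s: 9.4
tool_pos: [621.9, 193.9, 206.3]
tcp_rot: [0.926, 0.376, -0.001, -0.006]
force: [1.4, -0.2, 0.7]
finger_gap: 0.0
```

```bash
python3 look.py 6
python3 - <<'E'
from meas import *
s=dict(np.load("side6.npz"))
b=onz(s,318.4,168.3,210)[:2]-[495,166.3]; print(b,np.hypot(*b),np.degrees(np.arctan2(b[1],b[0])))
crop(s,265,140,345,185,10,'pics/s6z.png')
im=s["pixels"][150:182,310:345].astype(float); g=np.clip((im-30)*3,0,255).astype(np.uint8)
cv2.imwrite("pics/s6c.png",cv2.resize(g[...,::-1],None,fx=18,fy=18,interpolation=cv2.INTER_CUBIC))
E
```

```text
[ 1.05 -0.05  0.6 ] [ 0.05 -0.09  0.08]
tilt deg [-0.   -0.05] z at head centre 201.94333228243792 1535
[ 85.55248781 -92.09311609] 125.69952347082075 -47.10858691856184
```

View pics/s6c.png

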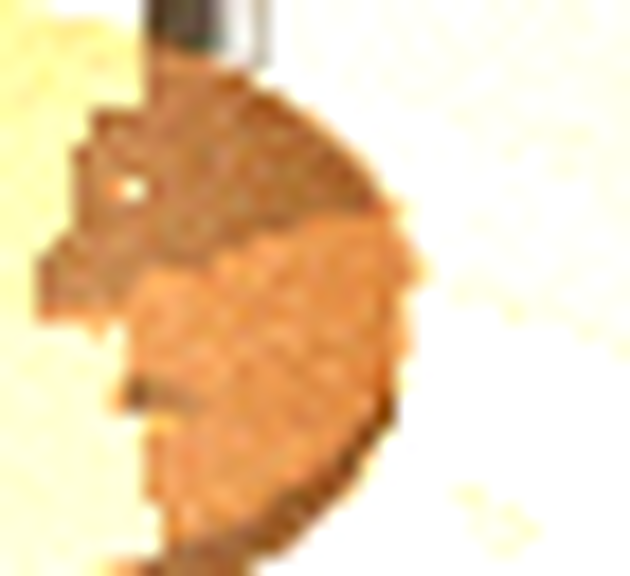

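View pics/s6z.png

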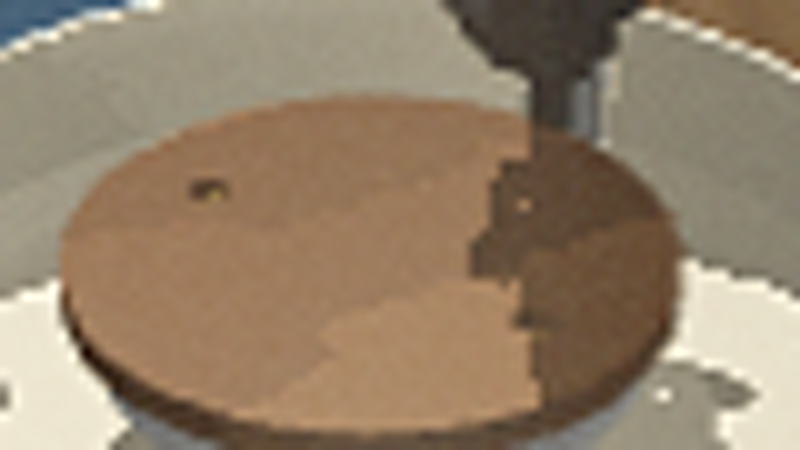

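It dropped: tilt about 0.05°, face at z 201.9 mm (nominal 202), and the force is gone. I'll back off and rise, then move towards the dial and look from above.

Emit:
send_rows --rows '[[[0, 0, 0, 4, 0, 0, 0], [0, 0, 0, 6, 0, 0, 0], [0, 0, 0, 0, 0, -30, 0], [0, 0, 0, 0, 0, -40, 0], [0, 0, 0, 0, 0, -40, 0], [0, 0, 0, 0, 0, 0, 0]]]'

```text
time_s: 10.2
tool_pos: [630.7, 200.5, 320.2]
tcp_rot: [0.926, 0.377, 0.003, -0.006]
force: [0.5, -0.5, 0.0]
finger_gap: 0.002
```

Emit:
send_rows --rows '[[[0, 0, 0, -33, 28, 0, 0], [0, 0, 0, -33, 28, 0, 0], [0, 0, 0, -33, 28, 0, 0], [0, 0, 0, -33, 28, 0, 0], [0, 0, 0, -33, 28, 0, 40], [0, 0, 0, -33, 28, 0, 40], [0, 0, 0, -33, 28, 0, 40], [0, 0, 0, -33, 28, 0, 40], [0, 0, 0.15, 0, 0, 0, 40], [0, 0, 0.14, 0, 0, 0, 40], [0, 0, 0, 0, 0, 0, 40]]]'

```text
time_s: 11.58
tool_pos: [597.3, -144.5, 311.8]
tcp_rot: [0.971, 0.239, -0.001, -0.007]
force: [0.0, 0.4, 0.1]
finger_gap: 0.468
```

Run:
```python
from station import r
from meas import *
np.set_printoptions(precision=2,suppress=True)
t=r.snapshot("top");np.savez("top7.npz",**t);crop(t,170,105,350,245,4,"pics/t7.png")
s=r.snapshot("side");np.savez("side7.npz",**s);crop(s,230,105,410,245,4,"pics/s7.png")
o=r.get_obs();x,y=o["tcp_rot"][:2];print(o["tool_pos"],np.degrees(np.arctan2(2*x*y,x*x-y*y)),o["finger_gap"],o["q"])
m,e,pl,hs=bat(t,(185,125,275,215)); print(e,pl[:2]*57.3,onplane(t,*e[0],pl))
for h,k in hs: print(h,k,onz(t,*h,202))
```

```text
[ 597.31 -144.35  312.26] 27.840231711543495 0.4658466868680449 [-0.24  0.29  0.52  1.81  0.01  0.84]
((233.7086181640625, 173.64918518066406), (59.44926071166992, 60.05156707763672), 68.76998138427734) [-0.23  0.09] [534.76 115.36 202.62]
[218.18 186.18] 11 [494.19 165.48 202.  ]
[248.5 160.5] 14 [578.05  67.31 202.  ]
```

View pics/t7.png

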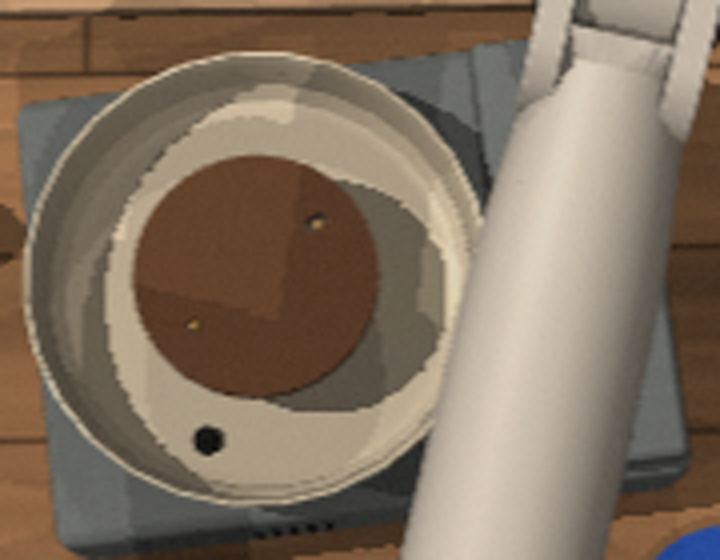

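View pics/s7.png

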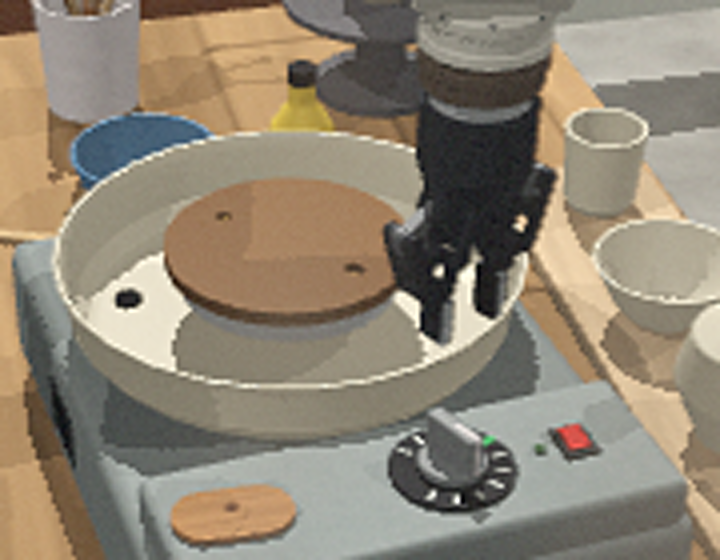

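The bat is home: brass shows in both holes at zoom px (192,323) and (318,222), and it is flat and centred in the pan. Now the precise dial angles.

Run:
```python
from meas import *
np.set_printoptions(precision=1,suppress=True)
t=dict(np.load("top0.npz"));s=dict(np.load("side0.npz"))
f=lambda S,u0,v0,a:onz(S,u0+a[0]/14-.46,v0+a[1]/14-.46,166)[:2]
T={"c":(304.5,312),1:(212,428),2:(168,372),3:(152,301),4:(167,237),5:(221,188),6:(280,162),7:(352,178),9:(447,270),10:(460,343),11:(428,402)}
Sd={"c":(324,385),5:(451,283),6:(490,330),7:(500,384),8:(475,436),9:(418,470),10:(338,490),11:(248,472),1:(207,280)}
for n,S,u0,v0,D in(("top",t,292,135,T),("side",s,320,195,Sd)):
    W={k:f(S,u0,v0,a) for k,a in D.items()}; ks=[k for k in W if k!="c"]
    Q=np.array([W[k] for k in ks]);A=np.c_[2*Q,np.ones(len(Q))];x,*_=np.linalg.lstsq(A,(Q**2).sum(1),rcond=None)
    print(n,"c",W["c"],"circle",x[:2],np.sqrt(x[2]+x[0]**2+x[1]**2))
    for c in(W["c"],x[:2]):
        an=[np.degrees(np.arctan2(*(W[k]-c)[::-1])) for k in ks]
        off=[(a+27*(k-5)+180)%360-180 for a,k in zip(an,ks)]; print(" green est",np.mean(off),np.array(off))
```

```text
top c [ 596.8 -146.3] circle [ 596.8 -146.3] 36.333723313944226
 green est 33.019181985663586 [33.1 32.5 31.  32.8 32.  34.6 33.6 34.  32.6 34.1]
 green est 33.01905821548645 [33.  32.4 31.  32.7 32.  34.6 33.7 34.  32.6 34.1]
side c [ 596.  -146.1] circle [ 597.4 -140.4] 37.0651609299854
 green est 32.351101473589324 [36.7 41.1 41.8 39.3 37.5 33.2 27.4  1.7]
 green est 29.036942489814653 [31.4 33.2 32.5 31.1 32.4 32.8 31.9  6.9]
```

Emit:
send_rows --rows '[[[0, 0, 0, -1.5, 1.3, 0, 45], [0, 0, 0, 0, 0, 30, 45], [0, 0, 0, 0, 0, 30, 45], [0, 0, 0, 0, 0, 20, 45], [0, 0, 0, 0, 0, 10, 45], [0, 0, 0, 0, 0, 0, 45]]]'

```text
time_s: 12.42
tool_pos: [596.0, -145.3, 222.8]
tcp_rot: [0.971, 0.239, -0.001, -0.006]
force: [-0.4, 0.0, 0.2]
finger_gap: 0.527
```

Run:
```python
from station import r
from meas import *
s=r.snapshot("side");np.savez("side8.npz",**s);crop(s,290,145,410,245,6,"pics/s8.png"); o=r.get_obs();print(o["tool_pos"],o["tcp_rot"],o["force"])
```

```text
[ 596.21618009 -145.35753142  223.56882677] [ 9.70973313e-01  2.39108257e-01 -6.00679052e-04 -6.14045753e-03] [-0.11759665 -0.71545586  0.07754024]
```

View pics/s8.png

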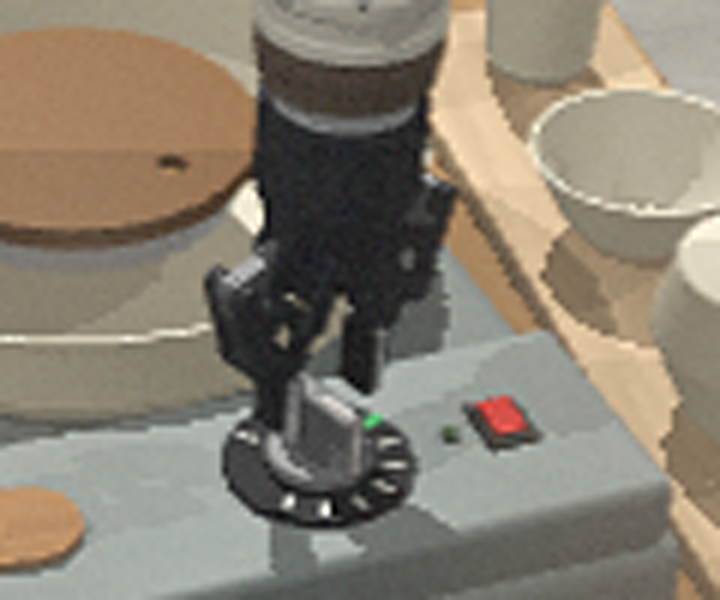

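The fingers straddle the bar, with the knob at about (325,430) in the zoom. I'll go lower and close.

Emit:
send_rows --rows '[[[0, 0, 0, 0, 1, 8, 45], [0, 0, 0, 0, 0, 8, 45], [0, 0, 0, 0, 0, 0, 30], [0, 0, 0, 0, 0, 0, 20], [0, 0, 0, 0, 0, 0, 10], [0, 0, 0, 0, 0, 0, 8], [0, 0, 0, 0, 0, 0, 8]]]' --newtons 30

```text
time_s: 13.35
tool_pos: [597.0, -145.7, 207.4]
tcp_rot: [0.971, 0.239, -0.0, -0.006]
force: [2.7, 3.4, -0.1]
finger_gap: 0.158
```

Emit:
send_rows --rows '[[[0, 0, -0.08, 0, 0, 0, 8], [0, 0, -0.13, 0, 0, 0, 8], [0, 0, -0.15, 0, 0, 0, 8], [0, 0, -0.15, 0, 0, 0, 8], [0, 0, -0.15, 0, 0, 0, 8], [0, 0, -0.15, 0, 0, 0, 8], [0, 0, -0.15, 0, 0, 0, 8], [0, 0, -0.15, 0, 0, 0, 8], [0, 0, -0.15, 0, 0, 0, 8], [0, 0, -0.15, 0, 0, 0, 8], [0, 0, -0.1, 0, 0, 0, 8], [0, 0, 0, 0, 0, 0, 8]]]'

```text
time_s: 14.85
tool_pos: [597.2, -145.6, 207.4]
tcp_rot: [0.543, 0.84, 0.004, -0.005]
force: [4.7, 4.8, 0.7]
finger_gap: 0.157
```

Run:
```python
from station import r
import numpy as np
o=r.get_obs();x,y=o["tcp_rot"][:2];print(o["tool_pos"],np.degrees(np.arctan2(2*x*y,x*x-y*y)),o["force"],o["ft_torque"],o["q"])
```

```text
[ 597.15299841 -145.55835551  207.35424235] 114.2814360936548 [4.68918609 4.75648101 0.71748252] [ 0.51405791 -0.94783541 -0.03539243] [-0.24380594  0.2372932   0.25118481  1.59055522  0.01114537 -0.66762964]
```

Emit:
send_rows --rows '[[[0, 0, -0.08, 0, 0, 0, 8], [0, 0, -0.069, 0, 0, 0, 8], [0, 0, 0, 0, 0, 0, 8], [0, 0, 0, 0, 0, 0, 8]]]'

```text
time_s: 15.35
tool_pos: [597.2, -145.5, 207.4]
tcp_rot: [0.479, 0.878, 0.005, -0.004]
force: [4.2, 5.0, 0.8]
finger_gap: 0.155
```

Run:
```python
from station import r
import numpy as np
o=r.get_obs();x,y=o["tcp_rot"][:2];print(o["tool_pos"],np.degrees(np.arctan2(2*x*y,x*x-y*y)),o["force"],o["ft_torque"],o["q"])
```

```text
[ 597.16173814 -145.51401232  207.36747044] 122.74168194989312 [4.22136933 4.95116934 0.80167268] [ 0.591507   -0.88547858  0.08014335] [-0.2437655   0.23727633  0.25118987  1.59056297  0.0112234  -0.81524849]
```

Release, rise, and clear the view by swinging away to the right (−y).

Emit:
send_rows --rows '[[[0, 0, 0, 0, 0, 0, 20], [0, 0, 0, 0, 0, 0, 40], [0, 0, 0, 0, 0, 0, 40], [0, 0, 0, 0, 0, -20, 40], [0, 0, 0, 0, 0, -40, 40], [0, 0, 0, 0, 0, -40, 40], [0, 0, 0, 0, 0, 0, 40]]]'

```text
time_s: 16.23
tool_pos: [597.6, -147.5, 310.4]
tcp_rot: [0.48, 0.877, 0.005, -0.002]
force: [0.3, -0.5, -0.2]
finger_gap: 0.47
```

Emit:
send_rows --rows '[[[0, 0, 0, -15, -46, 0, 40], [0, 0, 0, -15, -46, 0, 40], [0, 0, 0, -15, -46, 0, 40], [0, 0, 0, -15, -46, 0, 40], [0, 0, 0, -15, -46, 0, 40], [0, 0, 0, -15, -46, 0, 40], [0, 0, 0, -15, -46, 0, 40], [0, 0, 0, -15, -46, 0, 40], [0, 0, 0, 0, 0, 0, 40]]]'

```text
time_s: 17.35
tool_pos: [349.9, -448.9, 303.1]
tcp_rot: [0.481, 0.877, 0.004, -0.006]
force: [-0.0, 0.3, 0.1]
finger_gap: 0.469
```

Run:
```python
from station import r
from meas import *
np.set_printoptions(precision=2,suppress=True)
t=r.snapshot("top");np.savez("top9.npz",**t);crop(t,170,105,350,245,4,"pics/t9.png");crop(t,292,135,337,180,14,"pics/td9.png")
s=r.snapshot("side");np.savez("side9.npz",**s);cv2.imwrite("pics/s9.png",s["pixels"][...,::-1]);crop(s,320,195,370,240,14,"pics/sd9.png")
m,e,pl,hs=bat(t,(185,125,275,215)); print(e,pl[:2]*57.3,onplane(t,*e[0],pl))
for h,k in hs: print(h,k,onz(t,*h,202))
for n,S,box in(("top",t,(295,140,335,175)),("side",s,(320,200,368,240))):
    u0,v0,u1,v1=box; b=np.zeros(S["z_map"].shape,np.uint8); b[v0:v1,u0:u1]=1
    P,u,v=pts(S,b);k=(P[:,2]>196)&(P[:,2]<215); w=P[k]-P[k].mean(0); U,s_,V=np.linalg.svd(w[:,:2]); print(n,P[k].mean(0)," bar dir",np.degrees(np.arctan2(V[0,1],V[0,0])),k.sum())
```

```text
((233.69898986816406, 173.63819885253906), (59.53208541870117, 60.056175231933594), 74.28474426269531) [-0.07 -0.04] [534.83 115.4  202.48]
[218.18 186.18] 11 [494.19 165.48 202.  ]
[248.5 160.5] 14 [578.05  67.31 202.  ]
top [ 594.25 -143.91  206.18]  bar dir -147.35911853070175 67
side [ 593.84 -146.05  204.2 ]  bar dir -66.60829603252722 93
```

View pics/td9.png

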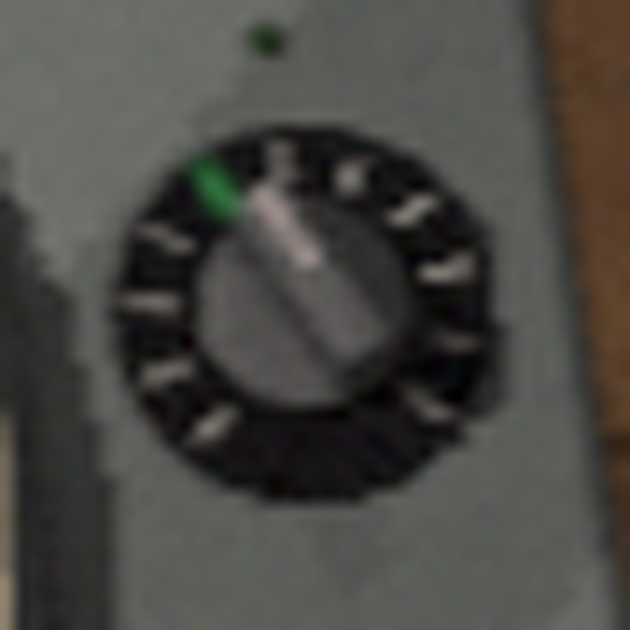

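View pics/sd9.png

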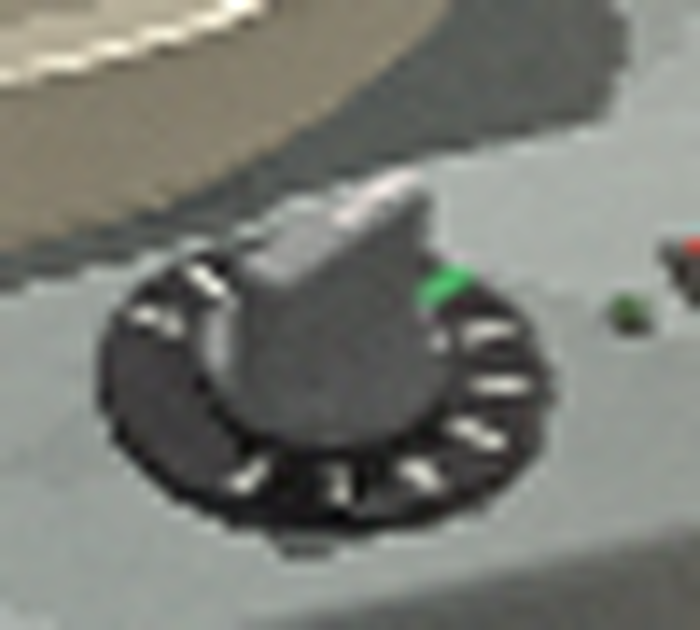

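View pics/s9.png

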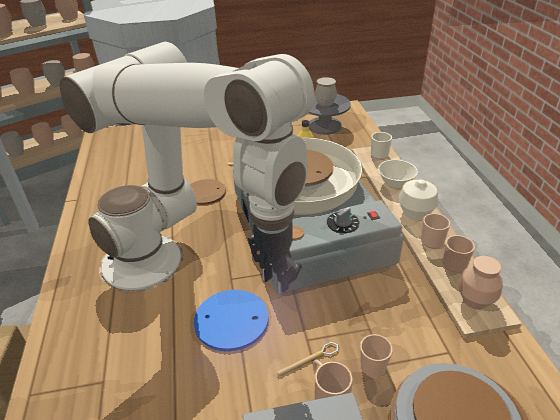

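View pics/t9.png

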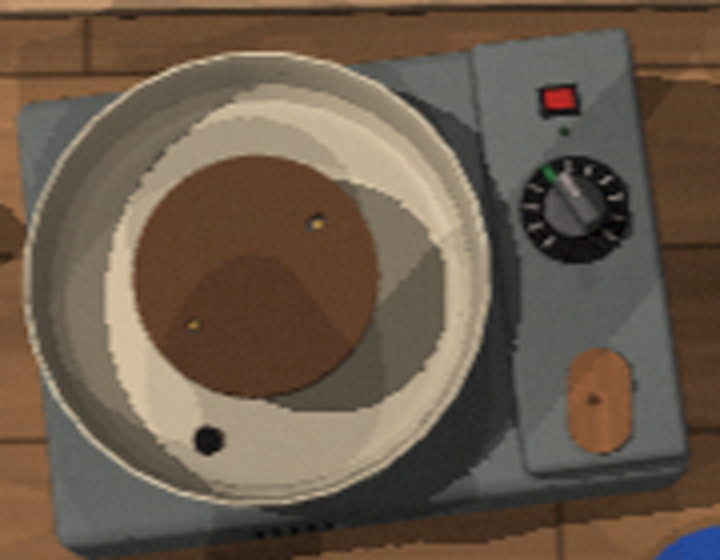

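The pointer is parallel to the green mark: bar at 32.7° in depth and by the gripper's yaw, green at 33.0° from fitting the marks. The sideways offset in the top view is parallax from the bar's height. The bat is flat, with brass at the centre of both holes, and the bystanders look unmoved. I'll hand in.

Run:
```python
from station import r
print(r.get_obs()["time_s"], r.finish_job())
```

```text
the job is handed in; nothing more can be done
17.45 None
```

The bat is home on both pins and the dial's pointer is on the green mark. I handed the job in at 17.5 s with the arm clear of everything.

- **Bat:** I pushed the rim along an arc about the pivot pin until the slot dropped over the free pin. Contact force at the checks was about 6 N at most. At the last check the tilt was under 0.1°, its face was at z ≈ 202 mm (nominal 202), and brass showed in both holes. It went home under its own weight, so I did no extra pressing.
- **Dial:** I gripped the bar and turned it 95° counter-clockwise. The bar now points at 32.7°, and the green mark is at 33.0° from fitting all the marks in the top view. I estimate the error at about 1°.
- **Other objects:** the ones in view in the last pictures look unmoved; I judged this by eye and did not measure it.

Three readings disagreed, and I did not rely on them:
- **Bar angle, side camera:** the side depth gave about −67° for the bar, because that camera sees mostly the bar's side face.
- **Pan centre, side camera:** it came out about 4 mm off from the top view.
- **Bat centre, top camera:** the final outline fit put it about 3 mm from the first pan-centre fit. The midpoint of the two holes, (536.1, 116.4), was within 2 mm of that fit.

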